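Light the board and point out two parts

TASK

Push the bench lamp's lever switch all the way over to its on side, away from you. Then show your colleague the two parts to be replaced, without touching the board or anything on it: hold your fingertips still a couple of centimetres straight above the tallest of the three round can capacitors for two seconds, then do the same above the ring-shaped copper coil. Finish with the hand raised well clear of the board (10 cm or more above its parts); pick nothing up and leave everything else where it is.

Things in the scene. Friction and masses are not known exactly. Their poses are not given: they have to be found in the camera images.
- switch (a joint): the lamp's lever switch, in rad: 0 leans 0.5 rad towards the robot (-x of the lamp; off), 0.5 stands upright, 1.0 leans 0.5 rad away to +x of the lamp (fully on, end stop). It starts anywhere from 0 to 0.25, turns with slight friction (under 2 N at the ball) and stays where it is left
- lamp: bench lamp, fixed to the table: a grey base 200 mm along its x, 90 mm along y and 35 mm high, which reaches from 50 mm before to 150 mm beyond this origin. Origin on the table straight below the switch's pivot; the pivot axis lies along y, 35 mm up, with a boss of radius 8 mm. Its x axis is the way the switch is pushed. A round lamp head, up to 110 mm high, stands at x = 115 mm
- switch_ball (a point): centre of the switch's black ball end (radius 9 mm), 50 mm from the pivot on a steel bar 9 mm thick; moves with the switch
- board: green circuit board 140 mm (x) by 206 mm (y) held fast in an aluminium holder (150 by 232 mm); its upper face is 30 mm above the table, the holder's two side rails 32 mm. Origin on the table under the board's centre. Six parts stand on it in two rows of three, 62 mm apart and more, any part in any place
- cap_tall_top (a point): centre of the top of the tallest can capacitor: an upright black cylinder, diameter 30 mm, 50 mm high, with a bare metal top, soldered fast to the board; z up. This point is 80 mm above the table
- coil_top (a point): centre of the top of the ring-shaped coil: a flat-lying copper-wound ring, diameter 40 mm, 18 mm high, soldered fast to the board; z up. This point, over the middle of the ring, is 48 mm above the table
- cap_tall: The tallest can capacitor itself, 30 mm diameter, 50 mm high. Soldered fast; origin at the centre of its underside, z up.
- coil: The ring-shaped coil itself, 40 mm diameter, 18 mm high. Soldered fast; origin at the centre of its underside, z up.
- cap_short1: Short can capacitor, same make as the tall one: 30 mm diameter, 25 mm high. Soldered fast; origin at the centre of its underside, z up.
- cap_short2: The other short can capacitor, 30 mm diameter, 25 mm high. Soldered fast; origin at the centre of its underside, z up.
- transformer: Block-shaped transformer, 34 by 36 mm, 26 mm high. Soldered fast; origin at the centre of its underside, z up.
- heat_sink: Finned aluminium heat sink, 30 by 22 mm, 24 mm high. Soldered fast; origin at the centre of its underside, z up.
- jar: Small jar, 50 mm diameter, 55 mm high, origin at the centre of its underside. Loose bystander.
- reel: Grey solder reel standing on its flange, 60 mm diameter, 40 mm high, origin at the centre of its underside. Loose bystander.
- screwdriver: Screwdriver with a blue handle, 170 mm long, lying along its x axis on the table. Loose bystander.
- cup: Black open cup, 70 mm diameter at the rim, 80 mm high, origin at the centre of its underside. Loose bystander.
Not all that is in view belongs to the job. Of the things shaped like the lamp, the grey one is meant.

How it is judged:
On the way, in this order (a step that is already met when the one before it is completed fails the run):
1. the lamp's switch is pushed over to on (value of joint switch above 0.85 rad), for 0.2 s.
2. the fingertips dwell just above the tallest can capacitor (horizontal distance between the grasp point and cap_tall_top below 0.018 m and z of the grasp point in the frame of cap_tall_top between 0.018 and 0.075 m), for 1.5 s.
3. the fingertips dwell just above the ring-shaped coil (horizontal distance between the grasp point and coil_top below 0.018 m and z of the grasp point in the frame of coil_top between 0.018 and 0.075 m), for 1.5 s.
At the end, for the whole second after the job is handed in: the switch is on (0.85 rad or more), the hand is raised (grasp point between the fingers more than 150 mm above the table), and the jar, reel, screwdriver and cup lie still within 10 mm of where they began (value of joint switch above 0.85 rad and height (world z) of the grasp point above 0.15 m and distance of each of jar, reel, screwdriver, cup from where it was at the start of the episode below 0.01 m and linear speed of each of jar, reel, screwdriver, cup below 0.02 m/s); the robot touches nothing.
It fails at once if the robot touched the board or a part on it (contact force between any of the fingers, the arm and board above 0.3 N or contact force between any of the fingers, the arm and cap_tall above 0.3 N or contact force between any of the fingers, the arm and cap_short1 above 0.3 N or contact force between any of the fingers, the arm and cap_short2 above 0.3 N or contact force between any of the fingers, the arm and coil above 0.3 N or contact force between any of the fingers, the arm and transformer above 0.3 N or contact force between any of the fingers, the arm and heat_sink above 0.3 N).
It fails at once if a bystander was moved or lifted (distance of any of jar, reel, screwdriver, cup from where it was at the start of the episode above 0.01 m).
It also fails if it takes over 54 s, if anything falls off the work surface, if the arm or the gripper's body presses on something with over 40 N, if the wrist force passes 120 N, or if a joint passes its speed limit or range.

ROBOT

A 6-joint arm with a two-finger parallel gripper is mounted at the origin on the work surface. World frame = base frame: x ahead of the robot, y to its left, z up, the work surface at z = 0. Lengths are in m, angles in rad, forces in N, time in s.
With the tool pointing down it reaches from about 0.425 to 0.95 m from the base axis. Payload 3.5 kg.
Tool frame: the origin (TCP) lies midway between the tips of the shut fingers; the grasp point (between the pads) lies ctrl.hold_point_z behind it (ctrl.hold_point_z is the distance from the TCP to the grasp point, in m); z points along the fingers, x is the direction in which the jaws open and shut, and the axes are right-handed (so a half turn about z gives the same grasp; the last joint's range is limited). The gripper opens to 85 mm and grips with 20 to 120 N. Pads are 22 mm wide; open, the fingers measure 114 mm over their backs; the gripper's body (76 mm by 85 mm) begins 54 mm behind the grasp point. The pads swing forward as they close: fully open they stand 13 mm farther back than shut.
Start: joints at [1.179, 0.286, 1.577, -0, 1.279, -0.15], TCP at [0.162, 0.655, 0.231] pointing down, gripper open.
Joint ranges: [-2.77, 2.77], [-0.9, 2.22], [0.21, 2.48], [-1.53, 4.67], [0.24, 2.81], [-2.84, 2.84]. Speed limits (rad/s): [2.79, 2.79, 3.14, 3.14, 3.14, 3.14].

INTERFACE

Orientations are given as a unit quaternion [x, y, z, w].
In Python, from plant import ctrl gives the robot as it stands.
- The arm moves only by the tool step_arm, never from a script. Its arguments are lists of equal length, an entry for each row: "gripper": the gripper's target within -1 to 1 (shut at 1, half-way at 0, fully open at -1); "linear": the shift along the tool's x, y, z in m, a list of three; "delta_rot": the turn, a rotation vector about the tool's x, y, z in degrees, a list of three. A call has 1 to 20 rows; each row is the pose to reach, as a shift and turn from the pose commanded when the call began, along the tool's axes at that moment; what a row does not reach only later rows make up. A row lasts 1/8 s, in which the tool goes at most 62.5 mm and 10.7 degrees, less where a joint would pass 70% of its speed; a pose out of reach is approached as far as the arm can. A call with a gripper value outside its range is refused whole. The fingers move at their own pace and stop on an object; "grip_force" is the grip in N (left out, the last holds). Time passes only in rows, so rows that repeat a pose let the fingers close. It gives the time, the measured TCP pose, the force and the opening at its end, in the units of the state.
- ctrl.get_state(): the state, without advancing time (a new reading comes with each control period).
- ctrl.read_camera(name): name is "scene" or "top" or "wrist"; returns a dict with "frame" (400x640x3 uint8, red, green, blue), "fx", "fy", "cx", "cy" (pixels), "view" (4x4, takes a point from world to camera coordinates). Camera axes: x right, y down, z forward; pixel columns grow to the right and rows downward; lengths in m; the calibration is good to about 2 mm. A picture is of the moment at which its call begins. There is no depth.
- ctrl.sign_off(): hands the job in, once; it reports no verdict.
The state is a dict: "time": time; "qpos": joint angles; "dq": joint speeds; "joint_efforts": joint torques, N m; "eef_pos": TCP position; "tcp_rot": TCP orientation; "contact_force": force on the tool from outside, world axes, zero at the start; "wrist_torque": the same for the moment, N m; "opening": opening from 0.0 (shut) to 1.0 (fully open).
Only numpy, scipy, OpenCV 4.12 (cv2) and the standard library are available. Lean on these libraries where they do the work, as an engineer would, in place of code of your own. Each camera call takes 0.05 s, during which the arm holds its last target. There are 200 camera calls.

## Working session

There is one attempt and no reset: what is moved stays moved. The work goes in short steps, Python scripts to look and compute and a tool call to move; the robot and the scene stay as the last step left them, time stands still between calls to the robot, and variables do not carry over. Pictures are saved under pics/ and viewed, on a budget of 10 in all, crops included, one or two more only if the job needs it, and the job is handed in when it is done.

Besides the shell and the picture viewer there is one more tool, called after "Call:" in YAML: its name, and indented under it one key for each argument. step_arm: Moves the arm, as the interface text tells. Its arguments: {"type":"object","properties":{"gripper":{"type":"array"},"linear":{"type":"array"},"delta_rot":{"type":"array"},"grip_force":{"type":"number"}},"required":["gripper","linear","delta_rot"]}

```bash
mkdir -p pics
cat > h.py <<'E'
import numpy as np, cv2
from plant import ctrl
def grab(n,save=True):
    c=ctrl.read_camera(n); 
    if save: cv2.imwrite(f'pics/{save}.png',c['frame'][:,:,::-1])
    np.savez(f'cam_{n}.npz',**{k:c[k] for k in c}); return c
def ray(c,u,v,z):
    V=np.array(c['view']);R,t=V[:3,:3],V[:3,3];o=-R.T@t
    d=R.T@np.array([(u-c['cx'])/c['fx'],(v-c['cy'])/c['fy'],1]);return o+d*(z-o[2])/d[2]
def proj(c,p):
    q=np.array(c['view'])@np.append(p,1);return np.array([c['fx']*q[0]/q[2]+c['cx'],c['fy']*q[1]/q[2]+c['cy']])
E
python3 - <<'E'
from h import *
for n in ('top','scene'):
    c=grab(n,n+'1'); V=np.array(c['view']); print(n,c['fx'],-V[:3,:3].T@V[:3,3], V[:3,:3].round(2).tolist())
s=ctrl.get_state(); print(s['eef_pos'],s['tcp_rot'],s['time'],ctrl.hold_point_z)
E
```

```text
top 451.70749611470364 [0.50908691 0.0995726  1.28950058] [[-0.01, -1.0, 0.02], [-1.0, 0.01, -0.07], [0.07, -0.02, -1.0]]
scene 374.57501064464833 [ 1.42634352 -0.1259631   1.10786954] [[0.28, 0.96, -0.01], [0.74, -0.22, -0.64], [-0.62, 0.16, -0.77]]
[0.16137042 0.65481361 0.23005569] [ 7.87224110e-01  6.16666051e-01 -9.47005523e-04  5.34652548e-04] 0.1 0.0187
```

View pics/top1.png

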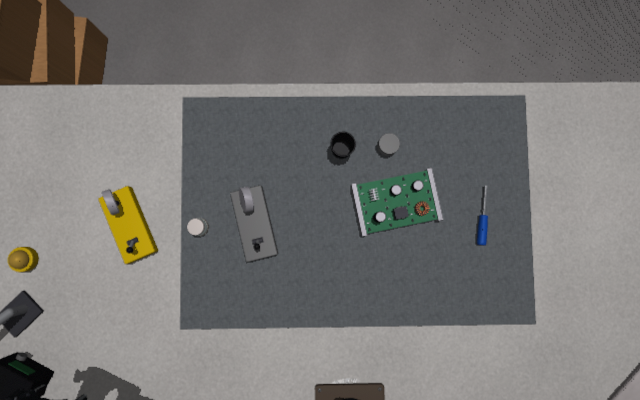

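View pics/scene1.png

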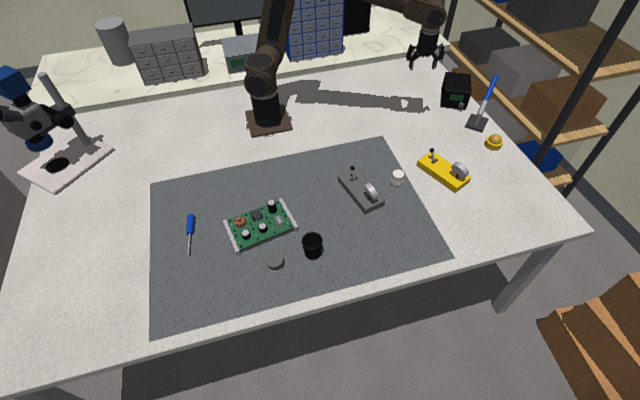

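The top view shows the grey lamp at about (255,225), with its switch ball near (257,247). The board is at about (397,202), with caps at (380,217), (396,190) and (418,186) and the coil at (422,209). In the scene view, the cap at (271,206) looks tall, and it corresponds to the top-view cap at (380,217). Next I'll zoom in and measure.

```bash
cat > m.py <<'E'
from h import *
L=lambda n:{k:(v if v.ndim else float(v)) for k,v in np.load(f'cam_{n}.npz').items()}
t,s=L('top'),L('scene')
ft=t['frame'][:,:,::-1]; fs=s['frame'][:,:,::-1]
cr=lambda f,x,y,w,h,k:cv2.resize(f[y:y+h,x:x+w],None,fx=k,fy=k,interpolation=cv2.INTER_CUBIC)
im=np.vstack([np.hstack([cr(ft,225,180,60,90,4),cr(ft,345,162,105,90,4)]) ,np.hstack([cr(fs,330,155,60,58,4),cr(fs,215,190,105,58,4)])])
cv2.imwrite('pics/crop1.png',im)
hsv=cv2.cvtColor(ft,cv2.COLOR_BGR2HSV)
# board (green), caps tops (bright, low saturation inside), coil (orange)
g=cv2.inRange(hsv,(45,80,30),(85,255,255)); g[:, :340]=0; g[:,450:]=0; g[:160]=0;g[245:]=0
r=cv2.minAreaRect(cv2.findNonZero(g)); print('board',r,ray(t,*r[0],.03))
m=cv2.inRange(hsv,(0,0,150),(180,50,255)); m[:,:362]=0;m[:,430:]=0;m[:172]=0;m[235:]=0
n,_,st,ce=cv2.connectedComponentsWithStats(m)
for i in range(1,n):
    if st[i,4]>25: print('cap?',ce[i],st[i,4],'tall',ray(t,*ce[i],.08)[:2],'short',ray(t,*ce[i],.055)[:2], 'scene px tall/short',proj(s,ray(t,*ce[i],.08)),proj(s,ray(t,*ce[i],.055)))
o=cv2.inRange(hsv,(3,90,60),(22,255,255)); o[:,:400]=0;o[:,445:]=0;o[:190]=0;o[230:]=0
r=cv2.minEnclosingCircle(cv2.findNonZero(o)); p=ray(t,*r[0],.042);print('coil',r,p,proj(s,p))
y=cv2.inRange(hsv,(0,0,62),(180,40,255)); y=cv2.inRange(ft,(60,60,60),(130,130,130))&cv2.inRange(hsv,(0,0,0),(180,35,255))
y[:,:225]=0;y[:,285:]=0;y[:180]=0;y[270:]=0
cs,_=cv2.findContours(cv2.morphologyEx(y,cv2.MORPH_CLOSE,np.ones((5,5))),0,2);c=max(cs,key=cv2.contourArea)
r=cv2.minAreaRect(c);b=cv2.boxPoints(r);print('lamp',r);print(np.array([ray(t,*q,.035) for q in b]).round(4))
E
python3 m.py
```

```text
board ((397.0106506347656, 201.55039978027344), (50.42106628417969, 71.89765167236328), 78.11134338378906) [ 0.59618422 -0.14071293  0.03      ]
cap? [417.8852459  184.98360656] 61 tall [ 0.63693844 -0.18886438] short [ 0.63958109 -0.19482628] scene px tall/short [244.85197451 226.659137  ] [244.50700315 231.92897805]
cap? [396.  189.5] 60 tall [ 0.62533717 -0.12926907] short [ 0.62774003 -0.13399915] scene px tall/short [261.64837584 219.98035532] [261.431212   225.13108337]
cap? [380.11290323 216.40322581] 62 tall [ 0.55329022 -0.08467868] short [ 0.55420389 -0.0884871 ] scene px tall/short [270.45412013 201.57997645] [270.30749989 206.40026839]
cap? [363. 227.] 50 tall [ 0.5254672  -0.03811342] short [ 0.52580578 -0.04095935] scene px tall/short [281.61071455 193.08518431] [281.54399647 197.7582271 ]
coil ((421.95159912109375, 208.01612854003906), 7.04850435256958) [ 0.57657021 -0.20739855  0.042     ] [239.01460748 220.87420708]
lamp ((254.5, 224.5), (89.0, 59.0), 90.0)
[[0.6615 0.3392 0.035 ]
 [0.6597 0.175  0.035 ]
 [0.4134 0.1767 0.035 ]
 [0.4157 0.3385 0.035 ]]
```

View pics/crop1.png

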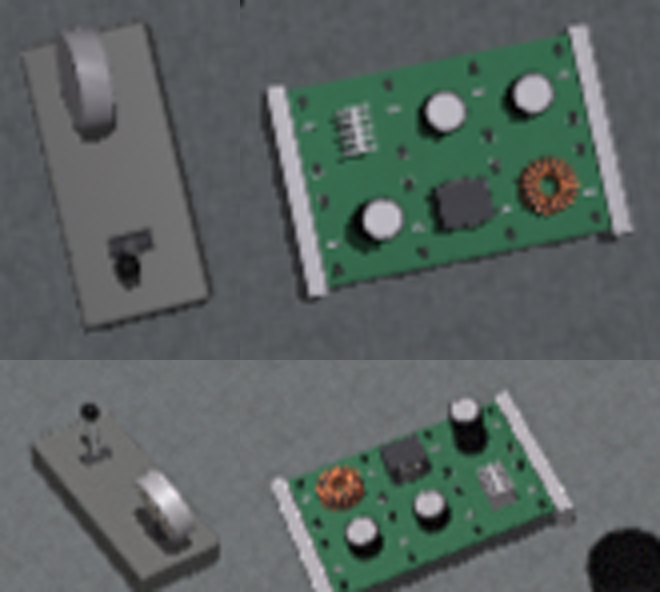

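The crops confirm the tall cap. Its top in the scene view is at about (271,202), which matches the z=0.08 projection of top-view cap (380,216). The coil is also consistent across both views. In the top crop the lamp corners are (22,55), (148,23), (212,295) and (88,328), and the ball is at (127,265). In the scene crop the ball is at (90,51).

```bash
cat > l.py <<'E'
from h import *
from scipy.spatial.transform import Rotation as Ro
L=lambda n:{k:(v if v.ndim else float(v)) for k,v in np.load(f'cam_{n}.npz').items()}
t,s=L('top'),L('scene')
C=[np.array(ray(t,225+x/4,180+y/4,.035)) for x,y in((22,55),(148,23),(212,295),(88,328))]
print(np.round(C,4)); 
ax=(C[0]+C[1]-C[2]-C[3])/2; print('len',np.linalg.norm(ax),'w',np.linalg.norm(C[3]-C[2]),np.linalg.norm(C[0]-C[1])); ax/=np.linalg.norm(ax)
O=(C[2]+C[3])/2+.05*ax; O2=(C[0]+C[1])/2-.15*ax; print('ax',ax,np.degrees(np.arctan2(ax[1],ax[0])),'pivot',O,O2)
P=[c['fx']*0+np.array([[c['fx'],0,c['cx']],[0,c['fy'],c['cy']],[0,0,1]])@np.array(c['view'])[:3] for c in(t,s)]
X=cv2.triangulatePoints(*P,np.array([[225+127/4],[180+265/4]]),np.array([[330+90/4],[155+51/4]])).ravel();X=X[:3]/X[3]
print('ball',X,'along',(X-O)@ax)
S=ctrl.get_state();R=Ro.from_quat(S['tcp_rot']).as_matrix();print(R.round(3))
E
python3 l.py
```

```text
[[0.6229 0.3238 0.035 ]
 [0.6443 0.2364 0.035 ]
 [0.4553 0.1929 0.035 ]
 [0.4339 0.2782 0.035 ]]
len 0.19411028747865292 w 0.0879273565126435 0.09004402772690515
ax [0.97335313 0.22931134 0.        ] 13.256530679243859 pivot [0.49330325 0.24704441 0.035     ] [0.48757048 0.24569383 0.035     ]
ball [0.47830443 0.24731515 0.08095869] along -0.01453706610174952
[[ 0.239  0.971 -0.001]
 [ 0.971 -0.239 -0.002]
 [-0.002 -0.    -1.   ]]
```

Call:
step_arm:
  gripper: [1,1,1,1,1,1,1,1,1,1,1,1,1,1]
  linear:
    - [-0.03,0.03,0]
    - [-0.07,0.07,0]
    - [-0.11,0.11,0]
    - [-0.15,0.15,0]
    - [-0.19,0.19,0]
    - [-0.23,0.23,0]
    - [-0.27,0.27,0.01]
    - [-0.3,0.3,0.02]
    - [-0.32,0.33,0.03]
    - [-0.34,0.35,0.04]
    - [-0.348,0.359,0.05]
    - [-0.348,0.359,0.05]
    - [-0.348,0.359,0.05]
    - [-0.348,0.359,0.05]
  delta_rot:
    - [0,0,-3]
    - [0,0,-6]
    - [0,0,-9]
    - [0,0,-12]
    - [0,0,-15]
    - [0,0,-18]
    - [0,0,-21]
    - [0,0,-24]
    - [0,0,-27]
    - [0,0,-27]
    - [0,0,-27]
    - [0,0,-27]
    - [0,0,-27]
    - [0,0,-27]

```text
time: 1.85
eef_pos: [0.4266, 0.2324, 0.1818]
tcp_rot: [0.621, 0.784, 0.0, 0.0]
contact_force: [0.9, -0.3, 0.1]
opening: 0.001
```

Call:
step_arm:
  gripper: [1,1,1,1,1]
  linear:
    - [0,0,0.04]
    - [0,0,0.08]
    - [0,0,0.11]
    - [0,0,0.12]
    - [0,0,0.12]
  delta_rot:
    - [0,0,0]
    - [0,0,0]
    - [0,0,0]
    - [0,0,0]
    - [0,0,0]

```text
time: 2.48
eef_pos: [0.4268, 0.2319, 0.0615]
tcp_rot: [0.621, 0.784, -0.0, -0.0]
contact_force: [-0.1, -0.6, 0.6]
opening: -0.0
```

Run:
```python
from h import *
a=grab('scene',False);b=grab('wrist',False)
f=a['frame'][150:225,320:420,::-1];f=cv2.resize(f,None,fx=5,fy=5,interpolation=cv2.INTER_CUBIC)
w=cv2.resize(b['frame'][:,:,::-1],(500,312));cv2.imwrite('pics/pre.png',cv2.resize(np.vstack([f,w]),None,fx=.85,fy=.85))
```

```text
(no output)
```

View pics/pre.png

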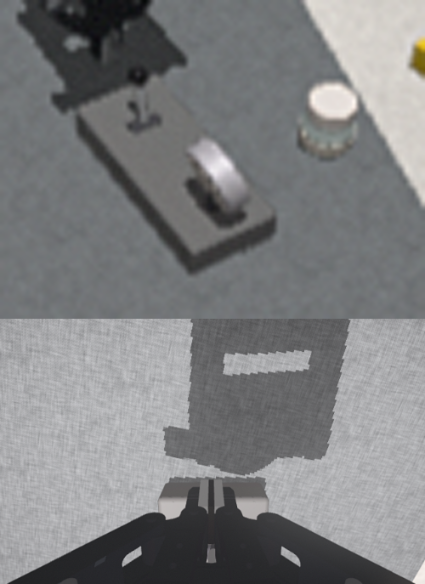

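The scene crop shows the shut fingers on the robot side of the ball, in line with the lamp axis, so I'll push along tool y.

Call:
step_arm:
  gripper: [1,1,1,1,1,1,1,1]
  linear:
    - [0,0.015,0]
    - [0,0.025,0]
    - [0,0.033,0]
    - [0,0.04,0]
    - [0,0.048,0]
    - [0,0.055,0]
    - [0,0.062,0]
    - [0,0.062,0]
  delta_rot:
    - [0,0,0]
    - [0,0,0]
    - [0,0,0]
    - [0,0,0]
    - [0,0,0]
    - [0,0,0]
    - [0,0,0]
    - [0,0,0]

```text
time: 3.58
eef_pos: [0.4877, 0.2457, 0.0611]
tcp_rot: [0.622, 0.783, 0.0, 0.0]
contact_force: [-0.2, -0.1, -0.1]
opening: 0.002
```

Call:
step_arm:
  gripper: [1,1,1]
  linear:
    - [0,0.003,0]
    - [0,0.006,0]
    - [0,0.006,0]
  delta_rot:
    - [0,0,0]
    - [0,0,0]
    - [0,0,0]

```text
time: 3.95
eef_pos: [0.4929, 0.2469, 0.0611]
tcp_rot: [0.622, 0.783, -0.0, -0.0]
contact_force: [-2.4, -0.7, -0.3]
opening: -0.0
```

Call:
step_arm:
  gripper: [1,1,1]
  linear:
    - [0,0.002,0]
    - [0,0.003,0]
    - [0,0.003,0]
  delta_rot:
    - [0,0,0]
    - [0,0,0]
    - [0,0,0]

```text
time: 4.32
eef_pos: [0.4948, 0.2474, 0.061]
tcp_rot: [0.621, 0.783, -0.001, -0.001]
contact_force: [-5.6, -0.9, 1.0]
opening: 0.001
```

Call:
step_arm:
  gripper: [1,1,1]
  linear:
    - [0,0.001,0]
    - [0,0.002,0]
    - [0,0.002,0]
  delta_rot:
    - [0,0,0]
    - [0,0,0]
    - [0,0,0]

```text
time: 4.7
eef_pos: [0.4951, 0.2475, 0.0608]
tcp_rot: [0.621, 0.784, -0.003, -0.002]
contact_force: [-8.6, -3.2, 4.2]
opening: 0.004
```

The force has risen to 9 N and motion has stopped, which means the end stop. I'll back off, raise and check.

Call:
step_arm:
  gripper: [1,1,1,1,1,1,1]
  linear:
    - [0,-0.01,0]
    - [0,-0.03,0]
    - [0,-0.05,0]
    - [0,-0.05,-0.04]
    - [0,-0.05,-0.09]
    - [0,-0.05,-0.12]
    - [0,-0.05,-0.12]
  delta_rot:
    - [0,0,0]
    - [0,0,0]
    - [0,0,0]
    - [0,0,0]
    - [0,0,0]
    - [0,0,0]
    - [0,0,0]

```text
time: 5.58
eef_pos: [0.4521, 0.2376, 0.1854]
tcp_rot: [0.622, 0.783, 0.004, 0.003]
contact_force: [0.2, -0.0, -1.0]
opening: 0.001
```

Run:
```python
from h import *
a=grab('scene',False);b=grab('top',False)
f=a['frame'][150:225,320:420,::-1];f=cv2.resize(f,None,fx=4,fy=4,interpolation=cv2.INTER_CUBIC)
w=cv2.resize(b['frame'][180:280,220:300,::-1],(320,400),interpolation=cv2.INTER_CUBIC);f=cv2.copyMakeBorder(f,0,100,0,0,0)
cv2.imwrite('pics/post.png',np.hstack([f,w]))
print(ctrl.get_state()['eef_pos'])
```

```text
[0.4493605  0.23677897 0.18111538]
```

View pics/post.png

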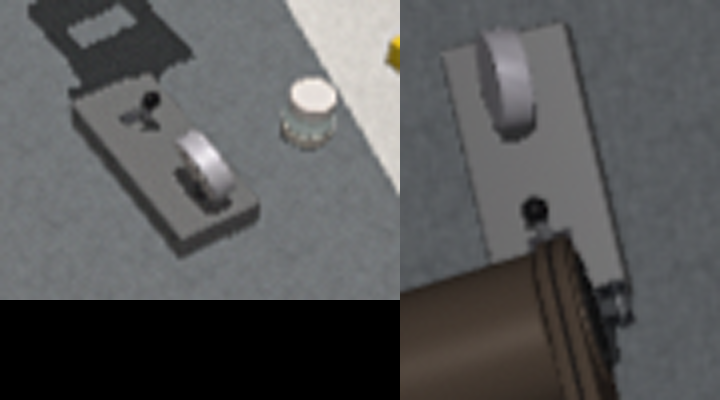

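The lever now leans away from the robot. In the top view the ball is at about (254,232), roughly 38 mm from where it started, which is the on end stop. Next is the tall cap.

Call:
step_arm:
  gripper: [1,1,1,1,1,1,1,1,1,1,1,1]
  linear:
    - [-0.02,0.0,0]
    - [-0.06,0.01,0]
    - [-0.1,0.01,0]
    - [-0.14,0.01,0]
    - [-0.18,0.015,0]
    - [-0.22,0.02,0]
    - [-0.26,0.02,0]
    - [-0.29,0.025,0]
    - [-0.32,0.028,0]
    - [-0.337,0.028,0]
    - [-0.337,0.028,0]
    - [-0.337,0.028,0]
  delta_rot:
    - [0,0,0]
    - [0,0,0]
    - [0,0,0]
    - [0,0,0]
    - [0,0,0]
    - [0,0,0]
    - [0,0,0]
    - [0,0,0]
    - [0,0,0]
    - [0,0,0]
    - [0,0,0]
    - [0,0,0]

```text
time: 7.18
eef_pos: [0.5526, -0.0842, 0.1806]
tcp_rot: [0.621, 0.784, -0.0, -0.001]
contact_force: [-0.4, 0.2, 0.4]
opening: -0.003
```

Call:
step_arm:
  gripper: [1,1,1,1,1,1,1,1,1,1,1,1,1,1,1,1,1,1,1,1]
  linear:
    - [0,0,0.02]
    - [0,0,0.045]
    - [0,0,0.065]
    - [0,0,0.076]
    - [0,0,0.076]
    - [0,0,0.076]
    - [0,0,0.076]
    - [0,0,0.076]
    - [0,0,0.076]
    - [0,0,0.076]
    - [0,0,0.076]
    - [0,0,0.076]
    - [0,0,0.076]
    - [0,0,0.076]
    - [0,0,0.076]
    - [0,0,0.076]
    - [0,0,0.076]
    - [0,0,0.076]
    - [0,0,0.076]
    - [0,0,0.076]
  delta_rot:
    - [0,0,0]
    - [0,0,0]
    - [0,0,0]
    - [0,0,0]
    - [0,0,0]
    - [0,0,0]
    - [0,0,0]
    - [0,0,0]
    - [0,0,0]
    - [0,0,0]
    - [0,0,0]
    - [0,0,0]
    - [0,0,0]
    - [0,0,0]
    - [0,0,0]
    - [0,0,0]
    - [0,0,0]
    - [0,0,0]
    - [0,0,0]
    - [0,0,0]

```text
time: 9.68
eef_pos: [0.5531, -0.0851, 0.1053]
tcp_rot: [0.622, 0.783, 0.0, 0.0]
contact_force: [0.4, 0.7, -0.4]
opening: 0.005
```

Run:
```python
from h import *
a=grab('scene',False);b=grab('wrist',False)
f=a['frame'][170:260,200:330,::-1];f=cv2.resize(f,None,fx=4,fy=4,interpolation=cv2.INTER_CUBIC)
w=cv2.resize(b['frame'][200:400,120:520,::-1],(520,220));cv2.imwrite('pics/cap.png',np.vstack([f,w]))
print(ctrl.get_state()['eef_pos'])
```

```text
[ 0.55312047 -0.08504569  0.10531539]
```

View pics/cap.png

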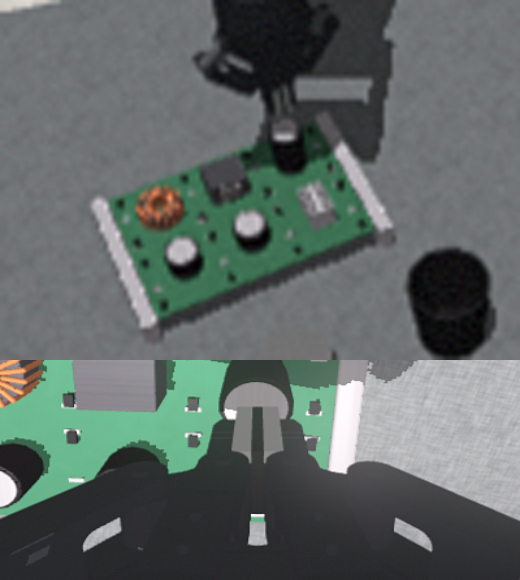

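The shut fingertips are centred above the tall cap: the wrist view shows the metal top directly behind and below the tips. I'll hold a little longer and then go over to the coil.

Call:
step_arm:
  gripper: [1,1,1,1,1,1,1,1,1,1,1,1,1,1,1,1]
  linear:
    - [0,0,0]
    - [0,0,0]
    - [0,0,0]
    - [0,0,0]
    - [0,0,0]
    - [0,0,0]
    - [0,0,-0.02]
    - [0,0,-0.05]
    - [0,0,-0.076]
    - [-0.02,0,-0.076]
    - [-0.05,-0.002,-0.076]
    - [-0.08,-0.004,-0.076]
    - [-0.11,-0.005,-0.076]
    - [-0.124,-0.005,-0.076]
    - [-0.124,-0.005,-0.076]
    - [-0.124,-0.005,-0.076]
  delta_rot:
    - [0,0,0]
    - [0,0,0]
    - [0,0,0]
    - [0,0,0]
    - [0,0,0]
    - [0,0,0]
    - [0,0,0]
    - [0,0,0]
    - [0,0,0]
    - [0,0,0]
    - [0,0,0]
    - [0,0,0]
    - [0,0,0]
    - [0,0,0]
    - [0,0,0]
    - [0,0,0]

```text
time: 11.78
eef_pos: [0.5761, -0.2062, 0.1807]
tcp_rot: [0.621, 0.784, 0.0, -0.001]
contact_force: [0.0, 0.7, -0.4]
opening: 0.001
```

Now down 108 mm to z≈0.073, 25 mm above the coil.

Call:
step_arm:
  gripper: [1,1,1,1,1,1,1,1,1,1,1,1,1,1,1,1,1,1,1,1]
  linear:
    - [0,0,0.02]
    - [0,0,0.05]
    - [0,0,0.08]
    - [0,0,0.1]
    - [0,0,0.108]
    - [0,0,0.108]
    - [0,0,0.108]
    - [0,0,0.108]
    - [0,0,0.108]
    - [0,0,0.108]
    - [0,0,0.108]
    - [0,0,0.108]
    - [0,0,0.108]
    - [0,0,0.108]
    - [0,0,0.108]
    - [0,0,0.108]
    - [0,0,0.108]
    - [0,0,0.108]
    - [0,0,0.108]
    - [0,0,0.108]
  delta_rot:
    - [0,0,0]
    - [0,0,0]
    - [0,0,0]
    - [0,0,0]
    - [0,0,0]
    - [0,0,0]
    - [0,0,0]
    - [0,0,0]
    - [0,0,0]
    - [0,0,0]
    - [0,0,0]
    - [0,0,0]
    - [0,0,0]
    - [0,0,0]
    - [0,0,0]
    - [0,0,0]
    - [0,0,0]
    - [0,0,0]
    - [0,0,0]
    - [0,0,0]

```text
time: 14.28
eef_pos: [0.5765, -0.2069, 0.0734]
tcp_rot: [0.622, 0.783, -0.0, 0.0]
contact_force: [0.5, 0.6, -0.2]
opening: 0.002
```

Run:
```python
from h import *
a=grab('scene',False);b=grab('wrist',False)
f=a['frame'][170:260,200:330,::-1];f=cv2.resize(f,None,fx=4,fy=4,interpolation=cv2.INTER_CUBIC)
w=cv2.resize(b['frame'][200:400,120:520,::-1],(520,220));cv2.imwrite('pics/coil.png',np.vstack([f,w]))
print(ctrl.get_state()['eef_pos'])
```

```text
[ 0.57647319 -0.20695077  0.07334819]
```

View pics/coil.png

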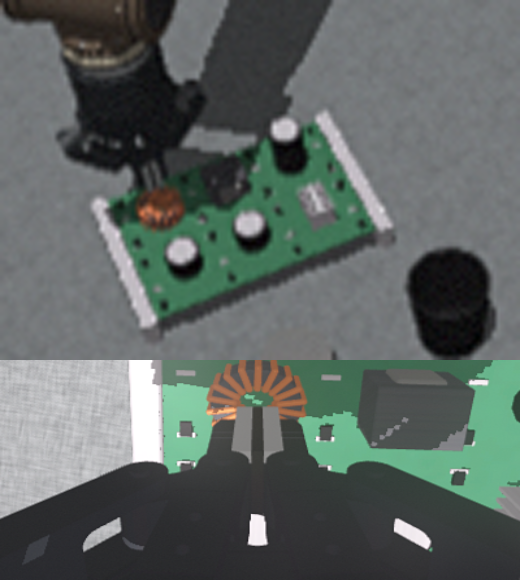

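The fingertips are centred over the ring. I'll hold a little longer and then rise to about z=0.23.

Call:
step_arm:
  gripper: [1,1,1,1,1,1,1,1,1,1,1,1,1,1,1]
  linear:
    - [0,0,0]
    - [0,0,0]
    - [0,0,0]
    - [0,0,0]
    - [0,0,0]
    - [0,0,0]
    - [0,0,-0.02]
    - [0,0,-0.05]
    - [0,0,-0.09]
    - [0,0,-0.13]
    - [0,0,-0.15]
    - [0,0,-0.16]
    - [0,0,-0.16]
    - [0,0,-0.16]
    - [0,0,-0.16]
  delta_rot:
    - [0,0,0]
    - [0,0,0]
    - [0,0,0]
    - [0,0,0]
    - [0,0,0]
    - [0,0,0]
    - [0,0,0]
    - [0,0,0]
    - [0,0,0]
    - [0,0,0]
    - [0,0,0]
    - [0,0,0]
    - [0,0,0]
    - [0,0,0]
    - [0,0,0]

```text
time: 16.25
eef_pos: [0.5758, -0.2066, 0.2315]
tcp_rot: [0.622, 0.783, -0.0, -0.001]
contact_force: [0.2, 0.1, -1.0]
opening: -0.005
```

Run:
```python
from h import *
s=ctrl.get_state();print(s['eef_pos'],s['contact_force'],s['time'])
b=grab('top','end')
```

```text
[ 0.57584456 -0.20660368  0.23153216] [ 0.24763383  0.09590414 -1.02576   ] 16.25
```

View pics/end.png

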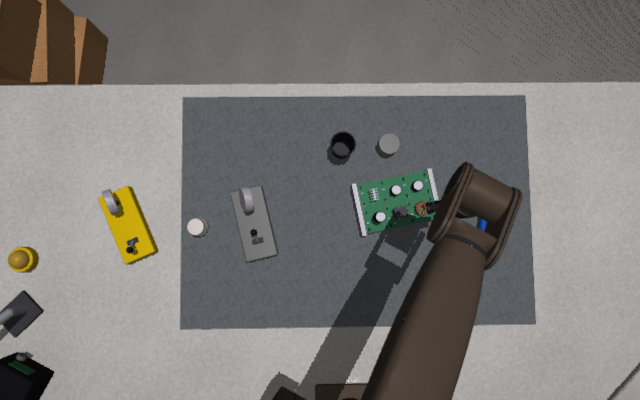

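The ball is on the on side at (254,232). The jar (197,227), cup (342,145) and reel (389,144) have not moved. The arm hides most of the screwdriver, but nothing went near it at low height. Handing in.

```bash
python3 -c "
from plant import ctrl
print(ctrl.sign_off())"
```

```text
the job is handed in; nothing more can be done
None
```

The job is done and handed in at about 16 s of the 54 s allowed; the hand-in gives no verdict.

- **Switch:** I pushed the grey lamp's lever until it met its end stop, where the force rose to about 9 N with no further motion. The ball moved about 38 mm, and the last top picture still shows it on the on side.
- **Tall capacitor:** I held the shut fingertips about 25 mm above its top for more than 2 s.
- **Coil:** I then held them about 25 mm above the coil for more than 2 s. Wrist and scene pictures showed them centred over both parts, and the force readings stayed at noise level (1 N or less), so there was no sign of contact.
- **Finish:** The fingertips ended at z = 0.23 m, about 15 cm above the tallest part. The jar, cup and reel were where they started in the last picture. The arm hid most of the screwdriver, so I couldn't check it there, but the hand never came near it at low height.

No check failed. The two estimates of the lamp's pivot differed by about 6 mm, so I used a point between them and relied on the force reading to find the end stop.

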